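# Pop the corner block out of the spring ejector and trap it on the slide

### The arm

A 6-joint arm with a two-finger parallel gripper is mounted at the origin on the work surface. World frame = base frame: x ahead of the robot, y to its left, z up, the work surface at z = 0. Lengths are in mm, angles in rad, forces in N, time in s.
With the tool pointing down it reaches from about 325 to 775 mm from the base axis. Payload 5.5 kg.
Tool frame: the origin (TCP) lies between the finger pads; the fingertips stand 17 mm ahead of it and the grasp point (between the pads) lies 2 mm behind it (ctrl.tip_extent is the distance from the TCP to the fingertips, in mm); x points along the fingers, y is the direction in which the jaws open and shut, and the axes are right-handed (so a half turn about x gives the same grasp; the last joint's range is limited). The gripper opens to 85 mm and grips with 20 to 120 N. Pads are 22 mm wide; open, the fingers measure 114 mm over their backs; the gripper's body (76 mm by 85 mm) begins 54 mm behind the grasp point. The pads swing forward as they close: fully open they stand 13 mm farther back than shut.
Start: joints at [-1.303, 0.091, 1.231, -0, 1.82, -0.057], TCP at [191.471, -568.643, 248.275] pointing down, gripper open.
Joint ranges: [-2.87, 2.87], [-0.86, 2.18], [0.17, 2.46], [-1.51, 4.65], [0.06, 2.69], [-2.65, 2.65]. Speed limits (rad/s): [2.57, 2.57, 3.01, 3.14, 3.14, 3.14].

### API

Orientations are given as a unit quaternion [x, y, z, w].
In Python, from bench import ctrl gives the robot as it stands.
- The arm moves only by the tool drive_tool, never from a script. Its argument "steps" is a list of rows, each an object of numbers: "x", "y", "z": the shift along the tool's x, y, z in m; "yaw": the turn about the tool's x in rad. A call has 1 to 5 rows; each row shifts and turns the pose as measured when the row begins, along the tool's axes as they then stand; what a row does not reach is not made up. A row lasts 1/12 s, in which the tool goes at most 41.7 mm and 7.16 degrees, less where a joint would pass 70% of its speed; a pose out of reach is approached as far as the arm can. A call with a gripper value outside its range is refused whole. "jaw" is the opening, from -1 (shut) to 1 (fully open), so that 0 is half open, set as the call begins (left out, the last holds). The fingers move at their own pace and stop on an object; "newtons" is the grip in N (left out, the last holds). Time passes only in rows, so rows that do not move let the fingers close. It gives the time, the measured TCP pose, the force and the opening at its end, in the units of the state.
- ctrl.observe(): the state, without advancing time (a new reading comes with each control period).
- ctrl.get_image(name): name is "side" or "top"; returns the picture (480x640x3 uint8, red, green, blue); there is no depth.
- ctrl.get_calibration(name): a dict with "camera_matrix" (3x3 intrinsics, pixels), "k1" (the pictures are not rectified: a ray, as slopes to the right and down, at radius r is drawn at 1 + k1 r^2 times it, then the intrinsics apply), "view" (4x4, takes a point from world to camera coordinates). Camera axes: x right, y down, z forward; pixel columns grow to the right and rows downward; lengths in mm; the calibration is good to about 2 mm. A picture is of the moment at which its call begins. get_calibration takes no time and is no camera call.
- ctrl.job_done(): hands the job in, once; it reports no verdict.
The state is a dict: "t": time; "qpos": joint angles; "joint_velocities": joint speeds; "tau": joint torques, N m; "ee_pos": TCP position; "tool_rot": TCP orientation; "force": force on the tool from outside, world axes, zero at the start; "wrist_torque": the same for the moment, N m; "width": opening from 0.0 (shut) to 1.0 (fully open).
Only numpy, scipy, OpenCV 4.12 (cv2) and the standard library are available. Lean on these libraries where they do the work, as an engineer would, in place of code of your own. Each camera call takes 0.05 s, during which the arm holds its last target.

### The job

Press the orange pad of the spring ejector all the way down with one finger, and have the other finger standing in the slide so that the aluminium block that pops out is stopped against it on the open slide, clear of its blue pocket and before it drops into the bin. Do not pick the block up, and leave the jar, the tape and the screwdriver alone. Finish still holding: one finger keeping the pad down, the other keeping the block from sliding away.

Things in the scene. Friction and masses are not known exactly. Their poses are not given: they have to be found in the camera images.
- ejector: Fixed ejector unit, upright on the work surface, at a varying place and yaw. Origin on the work surface under the middle of the open slide; z up, x level and downhill along the slide, y across it towards the orange pad. Base from x = -190 to 150 mm. Highest part: the pocket's rear wall, 155 mm up at x = -165 mm.
- runout: The slide, a smooth trough falling 20 degrees, fixed on the ejector. Origin on its floor's centre line, 50 mm straight above the ejector's origin; x downhill along the floor, z square off the floor, y as the ejector's. 43 mm wide inside; open from x = -97 to +55 mm with lips 8 mm high, 4 mm thick; blue pocket with cheeks 34 mm high uphill of that.
- catch (a point): Where the orange catch tooth (24 mm wide, 8 mm high, 6 mm thick) comes up through the slide's floor, at slide x = -87 mm; point on the floor. The tooth is part of the pad and is below the floor once the pad has gone down about 9 mm. The slide is slippery: a freed block runs off the low end within about half a second.
- slide_end (a point): Centre of the low end of the slide's floor, at slide x = +55 mm, 31 mm above the work surface. Past it lies an open blue bin, 90 x 70 mm and 26 mm high, where an uncaught block drops.
- pad_top (a point): Centre of the top of the orange pad, level, 50 mm (ejector x) by 44 mm (y), at ejector x = 0, y = 80 mm; gap to the slide's lip 32 mm. Top 76 mm above the work surface at rest, 62 mm fully down. A fingertip at 62 mm height in the slide at ejector x = 0 stands 12 mm above the slide's floor, which falls 0.36 mm per mm of x.
- pad (a joint): How far the pad is pressed down, in m: 0 at rest, 0.014 fully down on its stop. A spring pushes it back: about 2.5 N to start it, 7.5 N fully down, plus up to 2 N of rubbing until the block is free. It springs up when let go.
- block: Loose aluminium block, 44 mm long (x, along the slide), 40 wide (y), 32 high (z), about 150 g, two dark holes on top. Origin at the centre of its underside, axes as the slide's. Starts in the pocket at slide x = -112 mm, front face against the catch; a spring pusher (black plate) behind it throws it 30 mm forward when the catch sinks, then it slides on.
- jar: Loose clear jar with red cap, 48 mm across, 75 mm high, standing; origin at the centre of its underside. To be left alone.
- tape: Loose roll of yellow tape lying flat, 90 mm across, 40 mm high; origin at the centre of its underside. To be left alone.
- driver: Loose screwdriver with a green handle, lying; its x runs along it from handle to tip. To be left alone.
There are look-alikes about, which are no part of the job. What is meant by the block is not green, and is the larger of those in its own colour.

How it is judged (in metres and radians):
On the way, in this order (a step that is already met when the one before it is completed fails the run):
1. the pad is pressed down and the block pops out of its pocket (value of joint pad above 0.007 m and x of block in the frame of runout above -0.098 m).
2. the block has come to rest against a finger on the open slide (x of block in the frame of runout between -0.075 and 0.033 m and linear speed of block below 0.015 m/s and contact force between block and the fingers above 0.03 N), for 0.3 s.
At the end, for the whole second after the job is handed in: The program ends holding: the pad is held at least 10 mm down, and the block lies flat (within 7 degrees) and still on the open slide, touching a finger, wholly out of the pocket (its centre beyond slide x = -75 mm) and wholly on the slide (below +33 mm) (all of step 2 and value of joint pad above 0.01 m and y of block in the frame of runout between -0.01 and 0.01 m and z of block in the frame of runout between -0.005 and 0.005 m and angle between the z axis of block and the z axis of runout, either way round below 0.12 rad); the arm keeps its last pose, push and grip.
It fails at once if the block is lifted more than 15 mm off the slide (z of block in the frame of runout above 0.015 m).
It fails at once if the block slides over the low end (x of block in the frame of runout above 0.05 m).
It fails at once if the block leaves the pocket without the pad being pressed (x of block in the frame of runout between -0.1 and -0.09 m and value of joint pad below 0.005 m).
It fails at once if the jar, the tape or the screwdriver is pushed more than 20 mm away, or the jar or tape is tipped (distance of any of jar, tape, driver from where it was at the start of the episode above 0.02 m or angle between any of jar, tape's own z axis and vertical above 0.3 rad).
It also fails if it takes over 29 s, if anything falls off the work surface, if the arm or the gripper's body presses on something with over 40 N, if the wrist force passes 120 N, or if a joint passes its speed limit or range.

## Working session

There is one attempt and no reset: what is moved stays moved. The work goes in short steps, Python scripts to look and compute and a tool call to move; the robot and the scene stay as the last step left them, time stands still between calls to the robot, and variables do not carry over. Pictures are saved under pics/ and viewed, and the job is handed in when it is done.

Besides the shell and the picture viewer there is one more tool, called as name([rows], argument=value, ...), one row to a line, values as JSON. drive_tool: Moves the arm, as the interface text tells. Its arguments: {"type":"object","properties":{"steps":{"type":"array","items":{"type":"object","properties":{"x":{"type":"number"},"y":{"type":"number"},"z":{"type":"number"},"yaw":{"type":"number"}}}},"jaw":{"type":"number"},"newtons":{"type":"number"}},"required":["steps"]}

```bash
mkdir -p pics
python3 - <<'E'
from bench import ctrl
import cv2
print(ctrl.observe())
for n in("side","top"):
    im=ctrl.get_image(n); cv2.imwrite(f"pics/{n}0.png",im[:,:,::-1]); c=ctrl.get_calibration(n); print(n,c)
E
```

```text
{'t': 0.0, 'qpos': array([-1.30266060e+00,  9.18446054e-02,  1.23190904e+00, -5.58416378e-06,
        1.81979183e+00, -5.67219068e-02]), 'joint_velocities': array([-0.00032527, -0.0004068 ,  0.00104187, -0.00041791, -0.00102552,
       -0.00036746]), 'tau': array([-6.25978155e-04, -4.58733344e+01, -4.18023276e+01, -3.26023510e-04,
        1.17428263e-02,  2.54900834e-05]), 'ee_pos': array([ 191.42085694, -568.37677457,  247.1462916 ]), 'tool_rot': array([-0.69772443, -0.11503598,  0.69787393, -0.11366324]), 'force': array([-0.19020251,  0.08503055, -0.2169168 ]), 'wrist_torque': array([-0.03834721, -0.00693632,  0.01152667]), 'width': 1.003366062261044}
side {'camera_matrix': array([[579.12605765,   0.        , 313.16930384],
       [  0.        , 579.12605765, 245.52377462],
       [  0.        ,   0.        ,   1.        ]]), 'k1': -0.18743256185090856, 'view': array([[-9.56277965e-01, -2.92458455e-01,  7.10640564e-04,
         5.19002362e+02],
       [-2.02676761e-01,  6.60954926e-01, -7.22537692e-01,
         1.67124726e+02],
       [ 2.10842555e-01, -6.91090904e-01, -6.91331165e-01,
         1.26574044e+03],
       [ 0.00000000e+00,  0.00000000e+00,  0.00000000e+00,
         1.00000000e+00]])}
top {'camera_matrix': array([[443.04467592,   0.        , 313.07744993],
       [  0.        , 443.04467592, 248.67019783],
       [  0.        ,   0.        ,   1.        ]]), 'k1': 0.010904231056880096, 'view': array([[-9.53704994e-02, -9.95427115e-01, -5.41538626e-03,
         6.99673059e+01],
       [-9.70583815e-01,  9.41957082e-02, -2.21572169e-01,
         5.32940611e+02],
       [ 2.21069051e-01, -1.58753622e-02, -9.75128939e-01,
         8.38213267e+02],
       [ 0.00000000e+00,  0.00000000e+00,  0.00000000e+00,
         1.00000000e+00]])}
```

View pics/side0.png

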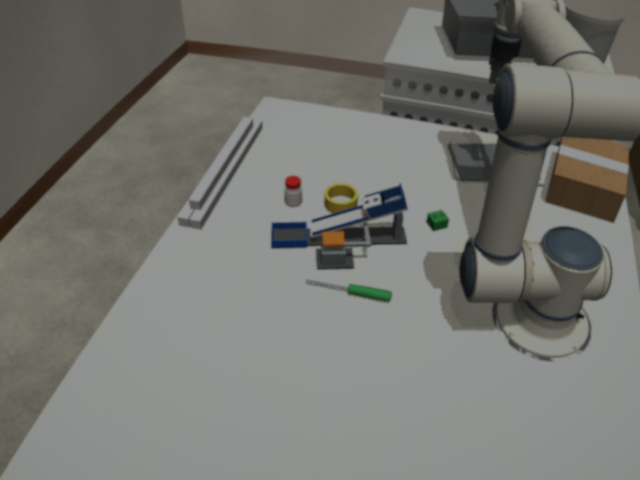

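View pics/top0.png

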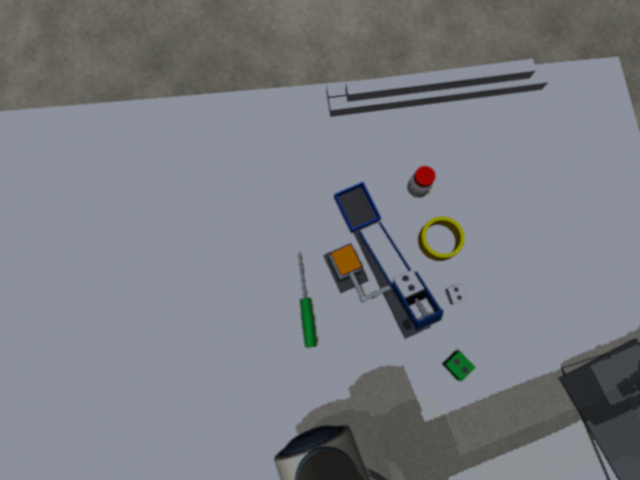

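Top view: orange pad at about (345,261), slide from (365,230) to (410,270), bin at (357,207). I'll zoom in for corner picking.

Run:
```python
import cv2
a=cv2.imread("pics/top0.png")[175:345,300:480]; cv2.imwrite("pics/topz.png",cv2.resize(a,None,fx=3.5,fy=3.5,interpolation=cv2.INTER_CUBIC)[:600])
a=cv2.imread("pics/side0.png")[165:285,260:420]; cv2.imwrite("pics/sidez.png",cv2.resize(a,None,fx=5,fy=5,interpolation=cv2.INTER_CUBIC))
```

```text
(no output)
```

View pics/topz.png

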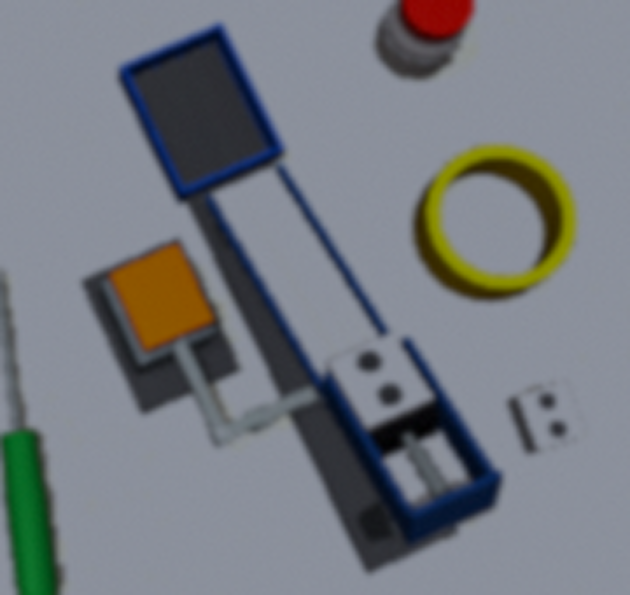

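View pics/sidez.png

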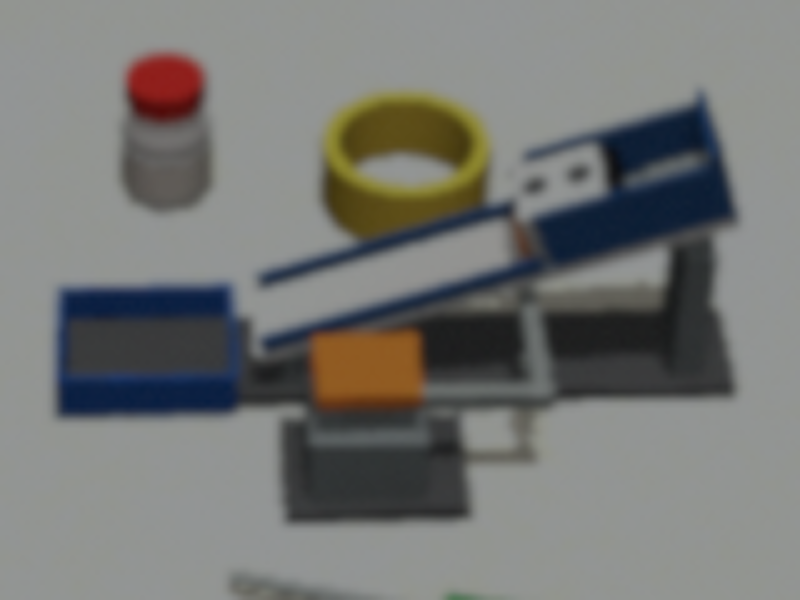

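```bash
cat > h.py <<'E'
import numpy as np,cv2
from bench import ctrl
C={n:ctrl.get_calibration(n) for n in("side","top")}
def proj(n,P):
    c=C[n];V=c["view"]; P=np.atleast_2d(P); q=P@V[:3,:3].T+V[:3,3]; s=q[:,:2]/q[:,2:]
    s=s*(1+c["k1"]*(s**2).sum(1,keepdims=True)); K=c["camera_matrix"]
    return s*[K[0,0],K[1,1]]+[K[0,2],K[1,2]]
a=np.radians(20)
def sl(x,y,z): return [x*np.cos(a)+z*np.sin(a), y, 50-x*np.sin(a)+z*np.cos(a)]
def w(p,P):
    c,s=np.cos(p[2]),np.sin(p[2]); P=np.atleast_2d(P)
    return np.c_[p[0]+c*P[:,0]-s*P[:,1], p[1]+s*P[:,0]+c*P[:,1],P[:,2]]
E
cat > fit.py <<'E'
from h import *
from scipy.optimize import least_squares
T=[((180,240),[25,58,76]),((107,275),[25,102,76]),((147,350),[-25,102,76]),((215,320),[-25,58,76]),
((208,195),sl(55,23.5,8)),((280,165),sl(55,-23.5,8)),((327,372),sl(-90,20,32)),((402,335),sl(-90,-20,32)),((437,400),sl(-134,-20,32)),((372,430),sl(-134,20,32))]
S=[((312,333),[25,58,76]),((422,331),[-25,58,76]),((265,345),sl(55,23.5,8)),((260,278),sl(55,-23.5,8))]
tp=np.array([t[0] for t in T])/3.5+[300,175]; sp=np.array([t[0] for t in S])/5+[260,165]
tP=np.array([t[1] for t in T]);sP=np.array([t[1] for t in S])
f=lambda p:np.r_[(proj("top",w(p,tP))-tp).ravel(),(proj("side",w(p,sP))-sp).ravel()]
best=min((least_squares(f,[500,0,y],x_scale=[10,10,.1],loss="soft_l1") for y in np.arange(-3,3.2,.7)),key=lambda r:r.cost)
p=best.x;print(p,best.cost);print(f(p).reshape(-1,2).round(1))
np.save("p.npy",p)
for n,z,o,k in(("top","topz",(300,175),3.5),("side","sidez",(260,165),5)):
    im=cv2.imread(f"pics/{z}.png")
    L=[[[25,58,76],[25,102,76],[-25,102,76],[-25,58,76],[25,58,76]],[sl(55,23.5,8),sl(-97,23.5,8)],[sl(55,-23.5,8),sl(-97,-23.5,8)],[sl(-90,20,32),sl(-90,-20,32),sl(-134,-20,32),sl(-134,20,32),sl(-90,20,32)]]
    for l in L:
        q=((proj(n,w(p,l))-o)*k).astype(int); cv2.polylines(im,[q],False,(0,255,0),1)
    cv2.imwrite(f"pics/{z}_fit.png",im)
print(w(p,[[0,80,76],[0,0,50]]))
E
python3 fit.py
```

```text
[ 5.28709743e+02 -1.21361062e+02  3.19368459e-01] 10.46827761600641
[[ 0.2  1.1]
 [ 0.9 -0.2]
 [-0.   1.2]
 [ 0.9  0.9]
 [-0.2 -0.9]
 [-0.5 -1.1]
 [ 0.1 -2.1]
 [-2.2  0. ]
 [-0.3  0.4]
 [-1.3  0.6]
 [ 1.5 -0.8]
 [ 0.6 -0.7]
 [-1.9 -1.2]
 [-1.2 -0.5]]
[[ 503.59238157  -45.40635092   76.        ]
 [ 528.70974293 -121.36106216   50.        ]]
```

View pics/topz_fit.png

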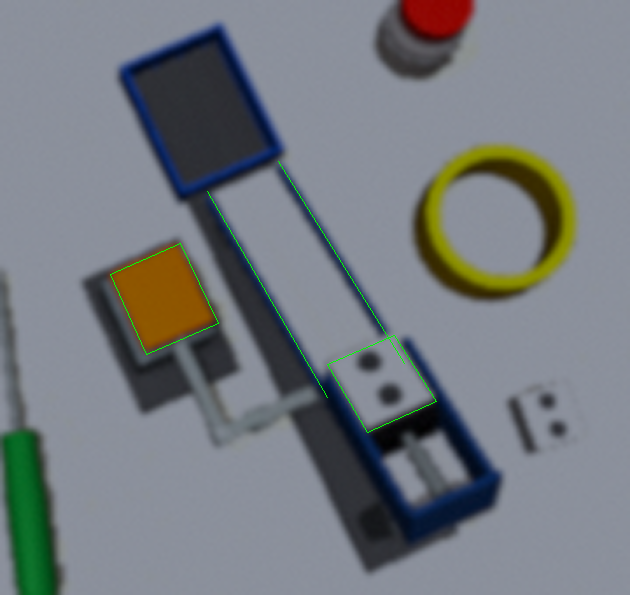

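View pics/sidez_fit.png

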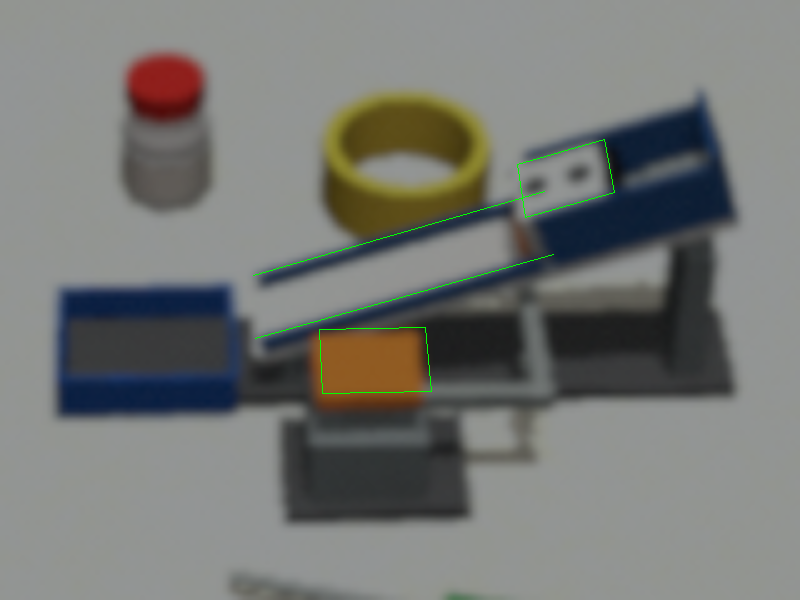

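The fit agrees with the pictures to about 2 mm. I'll work out the moves next.

```bash
cat > g.py <<'E'
from h import *
from scipy.spatial.transform import Rotation as R
import sys
p=np.load("p.npy"); o=ctrl.observe(); M=R.from_quat(o["tool_rot"]).as_matrix()
X=float(sys.argv[1]) if len(sys.argv)>1 else 0; Y=float(sys.argv[2]) if len(sys.argv)>2 else 40
tgt=w(p,[[X,Y,0]])[0]; d=tgt-o["ee_pos"]; 
ye=np.array([-np.sin(p[2]),np.cos(p[2]),0])
yt=M.T@ye; ang=np.arctan2(yt[2],yt[1]); ang=(ang+np.pi/2)%np.pi-np.pi/2
c,s=np.cos(p[2]),np.sin(p[2]); e=o["ee_pos"][:2]-p[:2]
print("t",o["t"],"pos",o["ee_pos"].round(1),"ej xy",(c*e[0]+s*e[1]).round(1),(-s*e[0]+c*e[1]).round(1),"tool shift(m) to tgt", (M.T@np.r_[d[:2],0]/1000).round(4),"yaw",ang.round(4),"F",o["force"].round(2),"width",o["width"].round(3),"tooly",M[:,1].round(2),"q6",o["qpos"][5].round(2), "ext",ctrl.tip_extent)
E
python3 g.py
```

```text
Traceback (most recent call last):
  File "g.py", line 10, in <module>
    print("t",o["t"],"pos",o["ee_pos"].round(1),"ej xy",(c*e[0]+s*e[1]).round(1),(-s*e[0]+c*e[1]).round(1),"tool shift(m) to tgt", (M.T@np.r_[d[:2],0]/1000).round(4),"yaw",ang.round(4),"F",o["force"].round(2),"width",o["width"].round(3),"tooly",M[:,1].round(2),"q6",o["qpos"][5].round(2), "ext",ctrl.tip_extent)
                                                                                                                                                                                                                         ^^^^^^^^^^^^^^^^
AttributeError: 'float' object has no attribute 'round'
```

```bash
sed -i 's/o\["width"\].round(3)/round(o["width"],3)/' g.py; python3 g.py
```

```text
t 0.1 pos [ 191.4 -568.4  247.2] ej xy -460.6 -318.6 tool shift(m) to tgt [ 0.0007 -0.356  -0.4625] yaw 0.0054 F [-0.75  0.14  0.62] width 0.996 tooly [ 0.32 -0.95 -0.  ] q6 -0.06 ext 17.0
```

drive_tool([
  {"y":-0.0244,"z":-0.0317},
  {"y":-0.0244,"z":-0.0317},
  {"y":-0.0244,"z":-0.0317},
  {"y":-0.0244,"z":-0.0317},
  {"y":-0.0244,"z":-0.0317},
], jaw=0.54)

```text
schema error: expected keys x, y, z, yaw
```

drive_tool([
  {"y":-0.0244,"z":-0.0317},
  {"y":-0.0244,"z":-0.0317},
  {"y":-0.0244,"z":-0.0317},
  {"y":-0.0244,"z":-0.0317},
  {"y":-0.0244,"z":-0.0317},
])

```text
schema error: expected keys x, y, z, yaw
```

```bash
python3 g.py
```

```text
t 0.1 pos [ 191.4 -568.4  247.2] ej xy -460.6 -318.6 tool shift(m) to tgt [ 0.0007 -0.356  -0.4625] yaw 0.0054 F [-0.75  0.14  0.62] width 0.996 tooly [ 0.32 -0.95 -0.  ] q6 -0.06 ext 17.0
```

drive_tool([
  {"x":0,"y":-0.0244,"z":-0.0317,"yaw":0},
  {"x":0,"y":-0.0244,"z":-0.0317,"yaw":0},
  {"x":0,"y":-0.0244,"z":-0.0317,"yaw":0},
  {"x":0,"y":-0.0244,"z":-0.0317,"yaw":0},
  {"x":0,"y":-0.0244,"z":-0.0317,"yaw":0},
], jaw=0.54)

```text
t: 0.52
ee_pos: [301.0, -401.6, 240.1]
tool_rot: [-0.697, -0.114, 0.7, -0.106]
force: [0.1, -0.4, -0.2]
width: 0.77
```

```bash
python3 g.py
```

```text
t 0.5167 pos [ 301.  -401.6  240.1] ej xy -304.1 -194.6 tool shift(m) to tgt [ 0.0018 -0.2368 -0.3024] yaw -0.0075 F [ 0.05 -0.42 -0.21] width 0.77 tooly [ 0.31 -0.95 -0.01] q6 0.26 ext 17.0
```

drive_tool([
  {"x":0,"y":-0.025,"z":-0.032,"yaw":0},
  {"x":0,"y":-0.025,"z":-0.032,"yaw":0},
  {"x":0,"y":-0.025,"z":-0.032,"yaw":0},
  {"x":0,"y":-0.025,"z":-0.032,"yaw":0},
  {"x":0,"y":-0.025,"z":-0.032,"yaw":0},
])

```text
t: 0.93
ee_pos: [415.6, -227.2, 238.7]
tool_rot: [-0.696, -0.114, 0.701, -0.104]
force: [0.5, -0.9, 0.3]
width: 0.767
```

```bash
python3 g.py
```

```text
t 0.9333 pos [ 415.6 -227.2  238.7] ej xy -140.6 -65.0 tool shift(m) to tgt [ 0.0009 -0.1064 -0.1396] yaw -0.0099 F [ 0.54 -0.88  0.32] width 0.767 tooly [ 0.3  -0.95 -0.01] q6 0.69 ext 17.0
```

drive_tool([
  {"x":0,"y":-0.025,"z":-0.032,"yaw":0},
  {"x":0,"y":-0.025,"z":-0.032,"yaw":0},
  {"x":0,"y":-0.024,"z":-0.032,"yaw":0},
  {"x":0,"y":-0.022,"z":-0.03,"yaw":-0.005},
  {"x":0,"y":-0.008,"z":-0.01,"yaw":-0.005},
])

```text
t: 1.35
ee_pos: [516.2, -75.8, 237.6]
tool_rot: [-0.695, -0.12, 0.7, -0.108]
force: [-0.3, -0.1, 0.1]
width: 0.775
```

```bash
python3 g.py
```

```text
t 1.35 pos [516.2 -75.8 237.6] ej xy 2.4 47.2 tool shift(m) to tgt [-0.0001  0.0072  0.0025] yaw 0.0048 F [-0.34 -0.11  0.14] width 0.775 tooly [ 0.32 -0.95 -0.02] q6 1.03 ext 17.0
```

drive_tool([
  {"x":0,"y":0.007,"z":0.002,"yaw":0.005},
  {"x":0.04,"y":0,"z":0,"yaw":0},
  {"x":0.035,"y":0,"z":0,"yaw":0},
  {"x":0.025,"y":0,"z":0,"yaw":0},
  {"x":0,"y":0,"z":0,"yaw":0},
])

```text
t: 1.77
ee_pos: [517.2, -79.6, 134.3]
tool_rot: [-0.696, -0.12, 0.7, -0.11]
force: [-0.5, -0.3, -1.4]
width: 0.772
```

```bash
python3 g.py
python3 - <<'E'
from h import *
from scipy.spatial.transform import Rotation as R
p=np.load("p.npy");o=ctrl.observe();M=R.from_quat(o["tool_rot"]).as_matrix();print(M.round(3))
for n,k,sz in(("top",3.5,(180,170)),("side",4,(190,150))):
    im=ctrl.get_image(n)[:,:,::-1]; c=proj(n,o["ee_pos"])[0]; x,y=(c-np.array(sz)/2).astype(int)
    im=cv2.resize(im[y:y+sz[1],x:x+sz[0]],None,fx=k,fy=k,interpolation=cv2.INTER_CUBIC)
    for l in [[[25,58,76],[25,102,76],[-25,102,76],[-25,58,76],[25,58,76]]]:
        q=((proj(n,w(p,l))-[x,y])*k).astype(int); cv2.polylines(im,[q],False,(0,255,0),1)
    cv2.imwrite(f"pics/{n}1.png",im)
E
```

```text
t 1.7667 pos [517.2 -79.6 134.3] ej xy 2.2 43.3 tool shift(m) to tgt [-0.      0.0033  0.0022] yaw 0.0068 F [-0.46 -0.27 -1.37] width 0.772 tooly [ 0.32 -0.95 -0.02] q6 1.02 ext 17.0
[[-0.008  0.32  -0.947]
 [ 0.014 -0.947 -0.32 ]
 [-1.    -0.016  0.004]]
```

View pics/top1.png

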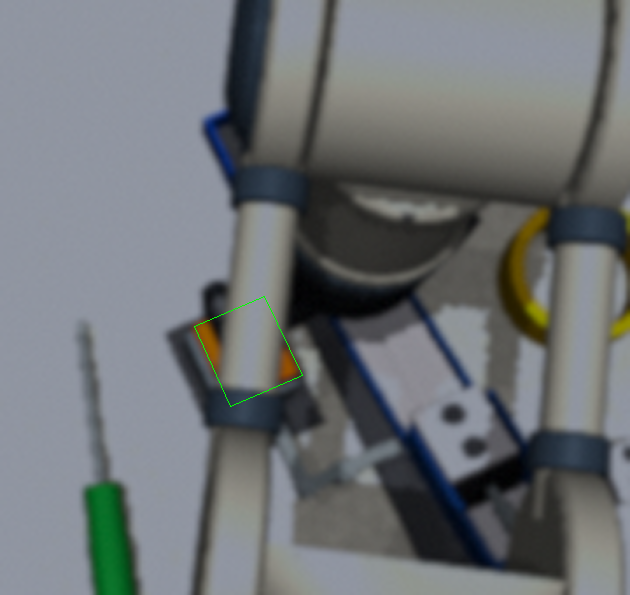

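View pics/side1.png

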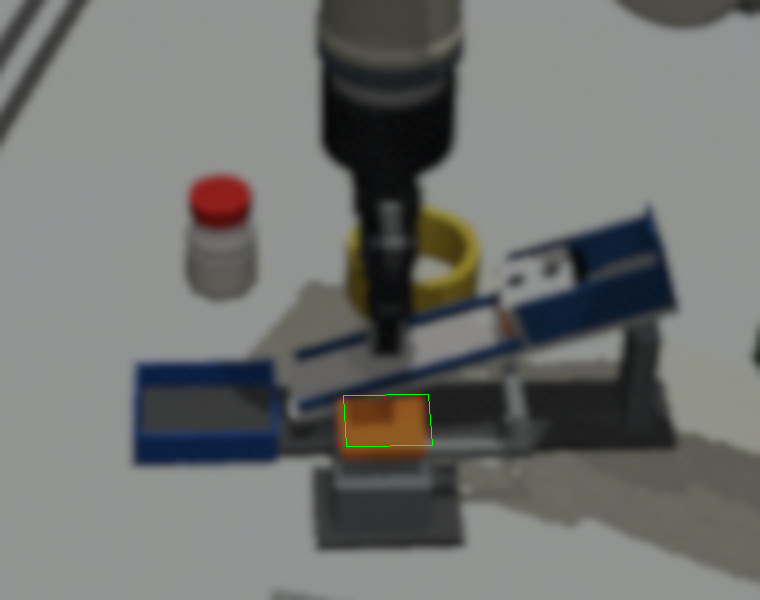

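drive_tool([
  {"x":0.01,"y":0.003,"z":0.002,"yaw":0.006},
  {"x":0.01,"y":0,"z":0,"yaw":0},
  {"x":0.005,"y":0,"z":0,"yaw":0},
  {"x":0,"y":0,"z":0,"yaw":0},
])

```text
t: 2.2
ee_pos: [520.9, -86.2, 120.4]
tool_rot: [0.702, 0.114, -0.694, 0.109]
force: [-0.3, -0.5, -0.2]
width: 0.774
```

```bash
python3 g.py
```

```text
t 2.2 pos [520.9 -86.2 120.4] ej xy 3.7 35.8 tool shift(m) to tgt [-0.     -0.0042  0.0037] yaw -0.0028 F [-0.32 -0.46 -0.17] width 0.774 tooly [ 0.31 -0.95 -0.01] q6 1.02 ext 17.0
```

drive_tool([
  {"x":0.008,"y":-0.004,"z":0.003,"yaw":0},
  {"x":0.008,"y":0,"z":0,"yaw":0},
  {"x":0.004,"y":0,"z":0,"yaw":0},
  {"x":0,"y":0,"z":0,"yaw":0},
])

```text
t: 2.53
ee_pos: [517.4, -83.2, 100.3]
tool_rot: [0.703, 0.114, -0.693, 0.109]
force: [-0.3, -0.5, -1.6]
width: 0.77
```

```bash
python3 g.py
```

```text
t 2.5333 pos [517.4 -83.2 100.3] ej xy 1.3 39.8 tool shift(m) to tgt [-0.     -0.0002  0.0013] yaw -0.0029 F [-0.26 -0.5  -1.55] width 0.77 tooly [ 0.31 -0.95 -0.  ] q6 1.02 ext 17.0
```

Run:
```python
from h import *
im=ctrl.get_image("side")[:,:,::-1]
cv2.imwrite("pics/side2.png",cv2.resize(im[150:290,250:430],None,fx=4.2,fy=4.2,interpolation=cv2.INTER_CUBIC))
```

```text
(no output)
```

View pics/side2.png

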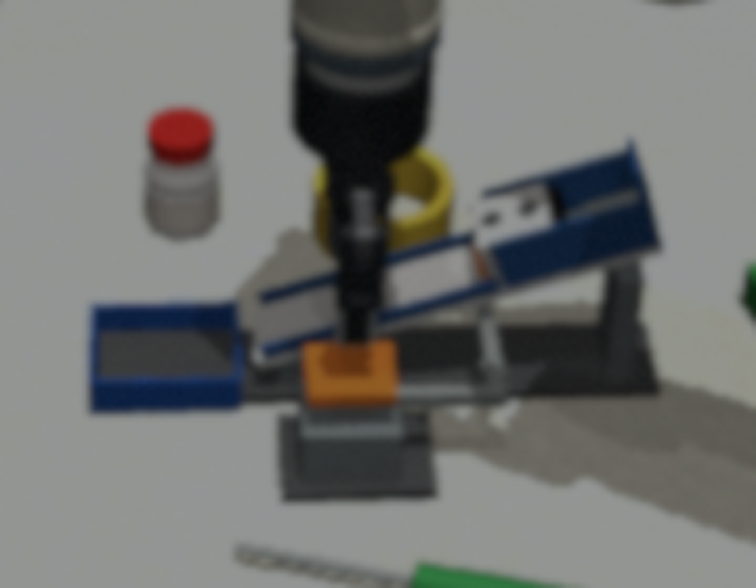

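Run:
```python
from h import *
p=np.load("p.npy")
P=[[x,y,z] for z in (79,83) for y in(73,88) for x in(12,-10)]
print(((proj("side",w(p,P))-[250,150])*4.2).astype(int).tolist())
```

```text
[[334, 353], [374, 352], [335, 371], [375, 371], [334, 347], [374, 347], [336, 366], [375, 365]]
```

drive_tool([
  {"x":0.006,"y":0,"z":0.001,"yaw":0},
  {"x":0.004,"y":0,"z":0,"yaw":0},
  {"x":0,"y":0,"z":0,"yaw":0},
])

```text
t: 2.83
ee_pos: [517.0, -83.3, 90.2]
tool_rot: [0.704, 0.114, -0.693, 0.11]
force: [0.0, 0.9, 0.3]
width: 0.768
```

```bash
python3 g.py
```

```text
t 2.8333 pos [517.  -83.3  90.2] ej xy 0.8 39.8 tool shift(m) to tgt [-0.     -0.0002  0.0008] yaw -0.0025 F [0.04 0.87 0.35] width 0.768 tooly [ 0.31 -0.95 -0.  ] q6 1.02 ext 17.0
```

drive_tool([
  {"x":0.004,"y":0,"z":0,"yaw":0},
  {"x":0.003,"y":0,"z":0,"yaw":0},
  {"x":0,"y":0,"z":0,"yaw":0},
])

```text
t: 3.08
ee_pos: [517.4, -83.4, 83.3]
tool_rot: [0.704, 0.113, -0.693, 0.11]
force: [0.2, -0.3, 0.9]
width: 0.769
```

```bash
python3 g.py;  python3 - <<'E'
from h import *
im=ctrl.get_image("side")[:,:,::-1]
cv2.imwrite("pics/side3.png",cv2.resize(im[150:290,250:430],None,fx=4.2,fy=4.2,interpolation=cv2.INTER_CUBIC))
E
```

```text
t 3.0833 pos [517.4 -83.4  83.3] ej xy 1.2 39.6 tool shift(m) to tgt [-0.     -0.0004  0.0012] yaw -0.0025 F [ 0.22 -0.25  0.91] width 0.769 tooly [ 0.31 -0.95 -0.  ] q6 1.02 ext 17.0
```

View pics/side3.png

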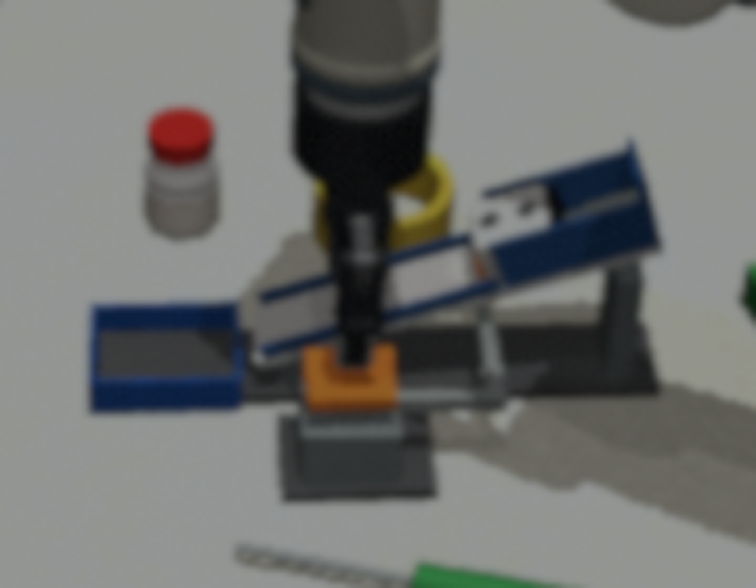

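drive_tool([
  {"x":0.004,"y":0,"z":0,"yaw":0},
  {"x":0.003,"y":0,"z":0,"yaw":0},
  {"x":0.0,"y":0,"z":0,"yaw":0},
])

```text
t: 3.38
ee_pos: [517.7, -83.4, 77.5]
tool_rot: [0.704, 0.113, -0.692, 0.11]
force: [-1.4, 0.1, 5.2]
width: 0.772
```

```bash
python3 g.py
```

```text
t 3.3833 pos [517.7 -83.4  77.5] ej xy 1.5 39.5 tool shift(m) to tgt [-0.     -0.0005  0.0015] yaw -0.0022 F [-1.4   0.12  5.15] width 0.772 tooly [ 0.31 -0.95 -0.  ] q6 1.02 ext 17.0
```

drive_tool([
  {"x":0.004,"y":0,"z":0,"yaw":0},
  {"x":0.004,"y":0,"z":0,"yaw":0},
  {"x":0.004,"y":0,"z":0,"yaw":0},
  {"x":0.003,"y":0,"z":0,"yaw":0},
])

```text
t: 3.72
ee_pos: [518.4, -83.4, 72.3]
tool_rot: [0.705, 0.114, -0.691, 0.111]
force: [-10.4, 0.2, 15.4]
width: 0.773
```

```bash
python3 g.py;  python3 - <<'E'
from h import *
im=ctrl.get_image("side")[:,:,::-1]
cv2.imwrite("pics/side4.png",cv2.resize(im[150:290,250:430],None,fx=4.2,fy=4.2,interpolation=cv2.INTER_CUBIC))
E
```

```text
t 3.7167 pos [518.4 -83.4  72.3] ej xy 2.2 39.3 tool shift(m) to tgt [-0.     -0.0007  0.0022] yaw -0.0002 F [-10.38   0.22  15.43] width 0.773 tooly [ 0.31 -0.95 -0.  ] q6 1.02 ext 17.0
```

View pics/side4.png

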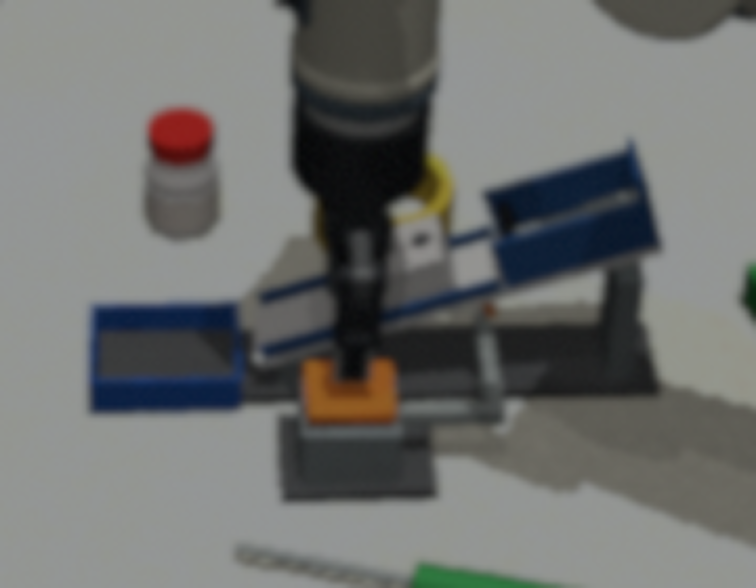

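The block is out and lying against the slide finger at about (420,255). I'll press a little further and let it settle.

drive_tool([
  {"x":0.003,"y":0,"z":0,"yaw":0},
  {"x":0.003,"y":0,"z":0,"yaw":0},
  {"x":0.003,"y":0,"z":0,"yaw":0},
])

```text
t: 4.02
ee_pos: [518.5, -83.4, 72.3]
tool_rot: [0.706, 0.114, -0.69, 0.112]
force: [-9.5, -0.0, 18.6]
width: 0.772
```

```bash
python3 g.py
```

```text
t 4.0167 pos [518.5 -83.4  72.3] ej xy 2.2 39.3 tool shift(m) to tgt [-0.     -0.0007  0.0022] yaw 0.0012 F [-9.500e+00 -1.000e-02  1.864e+01] width 0.772 tooly [ 0.32 -0.95  0.  ] q6 1.02 ext 17.0
```

```bash
python3 - <<'E'
from h import *
from scipy.spatial.transform import Rotation as R
o=ctrl.observe();print(o["force"],o["wrist_torque"],R.from_quat(o["tool_rot"]).as_matrix().round(3).tolist())
im=ctrl.get_image("side")[:,:,::-1].copy();cv2.imwrite("pics/side5f.png",im)
cv2.imwrite("pics/side5.png",cv2.resize(im[190:280,300:400],None,fx=6,fy=6,interpolation=cv2.INTER_CUBIC))
p=np.load("p.npy")
def om(f):
    m=cv2.imread(f) if isinstance(f,str) else f
    h=cv2.cvtColor(m,cv2.COLOR_BGR2HSV);k=cv2.inRange(h,(5,150,60),(20,255,255))
    k[:225]=0
    ys,xs=np.where(k); 
    out=[]
    for c in (327,328,329,342,343): out.append((c,ys[xs==c].min() if (xs==c).any() else None,ys[xs==c].max() if (xs==c).any() else None))
    return out
print(om("pics/side0.png"));print(om(im))
for z in(76,66,64,62):
  print(z,proj("side",w(p,[[25,58,z],[-25,102,z]])).round(1).tolist())
E
```

```text
[-9.50426655e+00 -9.22782097e-03  1.86357791e+01] [0.72446272 1.82137387 0.3330907 ] [[0.021, 0.315, -0.949], [0.006, -0.949, -0.315], [-1.0, 0.001, -0.022]]
[(327, np.int64(232), np.int64(246)), (328, np.int64(232), np.int64(246)), (329, np.int64(232), np.int64(246)), (342, np.int64(231), np.int64(245)), (343, np.int64(231), np.int64(245))]
[(327, np.int64(236), np.int64(250)), (328, np.int64(236), np.int64(250)), (329, np.int64(241), np.int64(250)), (342, np.int64(235), np.int64(249)), (343, np.int64(236), np.int64(248))]
76 [[323.9, 230.8], [346.2, 243.3]]
66 [[323.8, 233.9], [346.0, 246.5]]
64 [[323.8, 234.6], [346.0, 247.1]]
62 [[323.8, 235.2], [346.0, 247.7]]
```

View pics/side5.png

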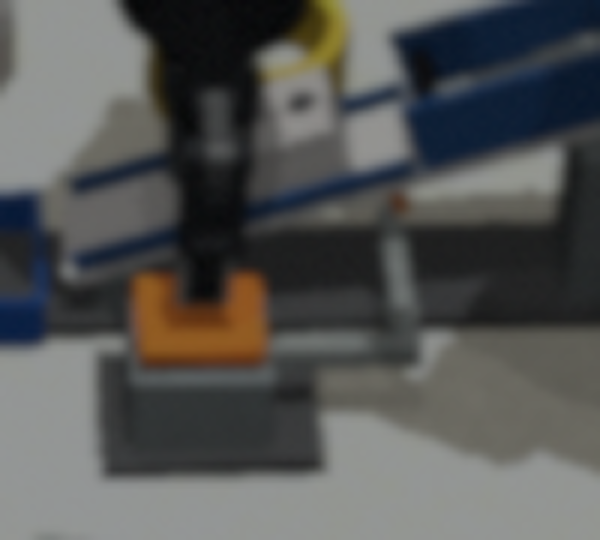

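```bash
python3 - <<'E'
from h import *
def e(f,cols):
    m=cv2.imread(f).astype(float); s=(m[:,:,2]-m[:,:,0])[222:258,cols].mean(1)
    h=s.max()/2; r=np.arange(222,258); i=np.where(s>h)[0]; a,b=i[0],i[-1]
    return r[a]-(s[a]-h)/(s[a]-s[a-1]), r[b]+(s[b]-h)/(s[b]-s[b+1])
for cols in ([325,326,327],[341,342,343]):
    A=np.array(e("pics/side0.png",cols));B=np.array(e("pics/side5f.png",cols));print(A,B,(B-A)/0.32,"mm")
E
```

```text
[231.22992701 245.98125   ] [235.27477477 250.01271186] [12.64014927 12.59831833] mm
[230.60344828 245.33333333] [235.21354167 249.77222222] [14.40654185 13.87152778] mm
```

```bash
python3 - <<'E'
from h import *
p=np.load("p.npy")
for xb in(-55,-50,-45,-40,-35): print(xb,((proj("side",w(p,[sl(xb-22,-20,32),sl(xb-22,20,32),sl(xb-22,20,0)]))-[300,190])*6).round().tolist())
im=ctrl.get_image("top")[:,:,::-1]
cv2.imwrite("pics/top6.png",cv2.resize(im[185:335,310:480],None,fx=4,fy=4,interpolation=cv2.INTER_CUBIC))
E
```

```text
-55 [[351.0, 57.0], [359.0, 121.0], [382.0, 177.0]]
-50 [[339.0, 60.0], [347.0, 124.0], [370.0, 181.0]]
-45 [[327.0, 64.0], [335.0, 127.0], [358.0, 184.0]]
-40 [[315.0, 67.0], [323.0, 131.0], [346.0, 187.0]]
-35 [[304.0, 70.0], [311.0, 134.0], [334.0, 191.0]]
```

View pics/top6.png

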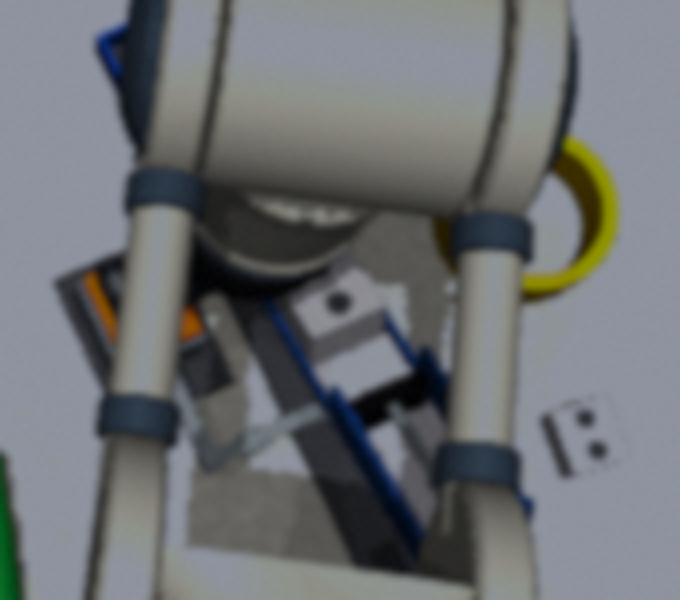

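drive_tool([
  {"x":0.003,"y":0,"z":0,"yaw":0},
  {"x":0.003,"y":0,"z":0,"yaw":0},
  {"x":0.003,"y":0,"z":0,"yaw":0},
])

```text
t: 4.37
ee_pos: [518.5, -83.4, 72.3]
tool_rot: [0.706, 0.114, -0.689, 0.113]
force: [-9.0, 0.9, 18.1]
width: 0.774
```

```bash
python3 g.py
python3 - <<'E'
from h import *
im=ctrl.get_image("side")[:,:,::-1].copy();a=cv2.imread("pics/side5f.png")
print(np.abs(im.astype(int)-a)[190:220,335:365].mean(), np.abs(im.astype(int)-a)[300:400,100:200].mean())
cv2.imwrite("pics/side7.png",cv2.resize(im[190:280,300:400],None,fx=6,fy=6,interpolation=cv2.INTER_CUBIC))
E
```

```text
t 4.3667 pos [518.5 -83.4  72.3] ej xy 2.2 39.3 tool shift(m) to tgt [-0.0001 -0.0007  0.0022] yaw 0.0026 F [-8.98  0.95 18.14] width 0.774 tooly [ 0.32 -0.95  0.  ] q6 1.02 ext 17.0
0.9840740740740741 0.23876666666666665
```

View pics/side7.png

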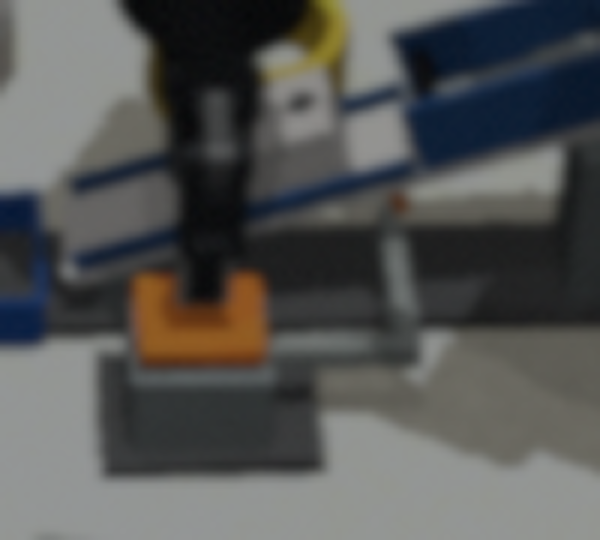

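```bash
python3 - <<'E'
from bench import ctrl
print(ctrl.job_done())
E
```

```text
the job is handed in; nothing more can be done
None
```

I pressed the orange pad down with one finger and stood the other in the slide. The block popped out and stopped against that finger, and I handed the job in at about 4.4 s with the arm still holding. `job_done` gave no verdict.

**Last checks**
- **Pad:** it measured about 12.5 to 14.5 mm down in the side picture, depending on the edge used. The arm stopped moving at about 18 N of downward push, so the pad is most likely on its stop.
- **Block position:** it lies at about slide x = -43 mm, inside the allowed -75 to +33 mm. From the finger's position I expected about -42.6 mm if it was touching.
- **Block at rest:** it looked flat and did not visibly move between two pictures about 0.35 s apart. I could not measure its contact with the finger directly.
- **Other items:** the jar, tape and screwdriver were not approached. In the last pictures, which showed only part of each, nothing looked displaced.

**What disagreed**
- **Fingertip reach:** the fingertips stood about 7 mm further back than the stated 17 mm at this opening. I found the pad by its contact force instead.
- **Sideways force:** about 9 N sideways remained on the tool, probably rubbing on the pad. I left it as it was.

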